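Hold the tile over the plaster mould for a fit check

ROBOT

A 6-joint arm with a two-finger parallel gripper is mounted at the origin on a cart in front of the work surface, level with it; the furniture and walls round the work are solid. World frame = base frame: x ahead of the robot, y to its left, z up, the work surface at z = 0. Lengths are in m, angles in rad, forces in N, time in s.
With the tool pointing down it reaches from about 0.425 to 0.95 m from the base axis. Payload 3.5 kg.
Tool frame: the origin (TCP) lies at the very end of the fingers, on their centre line; the grasp point (between the pads) lies 19 mm behind it; z points along the fingers, y is the line along which they close (so a half turn about z gives the same grasp; the last joint's range is limited). The gripper opens to 85 mm and grips with 20 to 120 N. Pads are 22 mm wide; open, the fingers measure 114 mm over their backs; the gripper's body (76 mm by 85 mm) begins 54 mm behind the grasp point. The pads swing forward as they close: fully open they stand 13 mm farther back than shut.
Start: joints at [1.092, 0.286, 1.577, -0, 1.279, -0.15], TCP at [0.218, 0.639, 0.231] pointing down, gripper open.
Joint ranges: [-2.77, 2.77], [-0.9, 2.22], [0.21, 2.48], [-1.53, 4.67], [0.24, 2.81], [-2.84, 2.84]. Speed limits (rad/s): [2.79, 2.79, 3.14, 3.14, 3.14, 3.14].

INTERFACE

Orientations are given as a unit quaternion [x, y, z, w].
In Python, from plant import ctrl, vision, sign_off gives the robot as it stands (ctrl), with the cameras (vision) and the job as plain functions.
- The arm moves only by the tool inch_along, called in YAML: its name, and indented under it one key for each argument. Schema: {"type":"object","properties":{"plan":{"type":"array","items":{"type":"number"},"minItems":7,"maxItems":70},"clamp_n":{"type":"number"},"only":{"type":"string"},"quiet":{"type":"boolean"},"lines":{"type":"string"}},"required":["plan"],"additionalProperties":false}. plan is one flat list of numbers that holds 1 to 10 rows one after another, with no inner brackets; each row has 7 numbers: dx, dy, dz in shares of 1 m (1.0 is 1 m), then a rotation vector rx, ry, rz in a scale on which 1.0 is 90 degrees, then the opening from 0.0 (shut) to 1.0 (fully open); each row is the pose to reach, as a shift and turn from the pose commanded when the call began, along the tool's axes at that moment; what a row does not reach only later rows make up. A row lasts 1/8 s, in which the tool goes at most 0.0625 m and 0.188 rad, less where a joint would pass 70% of its speed; a pose out of reach is approached as far as the arm can. The fingers move at their own pace and stop on an object; clamp_n is the grip in N (left out, the last holds). Time passes only in rows, so rows that do not move let the fingers close. The tool returns the time, the measured TCP pose, the force, the opening and the grip force at its end. only (a regular expression) keeps the lines of the reply that match it, lines (a string "A,B") keeps lines A to B, and quiet returns only ok. Shift and turn numbers lie between -1 and 1, and a call with a number outside is refused. Input that does not fit is refused with a message, and nothing moves.
- ctrl.get_state(): the state, without advancing time (a new reading comes with each control period).
- vision.read_camera(name): name is "scene" or "top"; returns a dict with "pixels" (420x560x3 uint8, red, green, blue), "camera_matrix" (3x3 intrinsics, pixels), "xyz" and "orientation" of the camera in the world. Camera axes: x right, y down, z forward; pixel columns grow to the right and rows downward; lengths in m; the calibration is good to about 2 mm. A picture is of the moment at which its call begins. There is no depth.
- sign_off(): hands the job in; it is judged then, once.
The state is a dict: "time": time; "qpos": joint angles; "dq": joint speeds; "joint_efforts": joint torques, N m; "eef_pos": TCP position; "tcp_rot": TCP orientation; "contact_force": force on the tool from outside, world axes, zero at the start; "wrist_torque": the same for the moment, N m; "opening": opening from 0.0 (shut) to 1.0 (fully open); "finger_force": force on a finger pad.
Only numpy, scipy, OpenCV 4.12 (cv2) and the standard library are available. Lean on these libraries where they do the work, as an engineer would, in place of code of your own. Each camera call takes 0.05 s, during which the arm holds its last target. There are 200 camera calls.

TASK

I want to see whether the fired test tile suits the recess of the plaster mould. First take out the plaster stamp that was left in the recess and put it in the wooden tray with the other stamp; then carry the tile over the row of soft clay bowls without disturbing them, and hold it level just above the recess, about a centimetre clear of the mould, centred and with its long side along the recess's long side so that it would drop straight in. Never let the tile touch the mould, and finish while still holding it there in the gripper, motionless.

Things in the scene. Friction and masses are not known exactly. Their poses are not given: they have to be found in the camera images.
- tile: fired ceramic test tile, 40 (x) x 62 (y) x 9 mm, a rectangular slab with a small hole near one end, the only tile on the bench; lies flat on the bench on the robot's right of the bowls, glazed side up. Origin at the centre of its underside, x along the short side, y along the long side, z up. 0.045 kg. Either way round will do over the recess.
- mould: fixed slab of white plaster, 90 (x) x 112 (y) x 24 mm, on the robot's left of the bowls, with one rectangular recess in the middle of its top and a small knob 2.5 mm high near each top corner. Origin at the centre of its underside, on the bench; x along its short side, y along its long side, z up.
- mould_recess (a point): centre of the mould's recess at the level of the mould's top face (24 mm above the bench); axes as the mould's. The recess is 48 (x) x 70 (y) mm, 8 mm deep (floor 16 mm above the bench), so the tile has 4 mm to spare on each side.
- stamp: white plaster stamp, a stubby cylinder with a flat, 27 (x) x 48 (y) x 26 mm, lying on its flat in the recess of the mould, its top 18 mm above the mould's top face. Origin at the centre of its underside, y along its length, z up. 0.05 kg, loose.
- tray: fixed open wooden tray, 120 (x) x 150 (y) x 28 mm, walls and floor 6 mm thick, on the robot's left of the bowls. It and the mould may have swapped places. Origin at the centre of its underside, on the bench, x along its short side, y along its long side, z up. The other stamp lies in its -y half; the +y half is empty.
- stamp_other: the other plaster stamp, same size and axes as the first, lying in the -y half of the tray, roughly across the tray.
- bowl_a: upside-down raw clay bowl, one of three alike in a row that runs away from the robot, between the tile and the mould. Rim on the bench, narrow foot ring on top. 122 to 124 mm across; heights in the row 61, 65 and 72 mm, in any order. Origin at the centre of its underside, on the bench, z up. Loose and soft: not to be disturbed.
- bowl_b: upside-down raw clay bowl, one of three alike in a row that runs away from the robot, between the tile and the mould. Rim on the bench, narrow foot ring on top. 122 to 124 mm across; heights in the row 61, 65 and 72 mm, in any order. Origin at the centre of its underside, on the bench, z up. Loose and soft: not to be disturbed.
- bowl_c: upside-down raw clay bowl, one of three alike in a row that runs away from the robot, between the tile and the mould. Rim on the bench, narrow foot ring on top. 122 to 124 mm across; heights in the row 61, 65 and 72 mm, in any order. Origin at the centre of its underside, on the bench, z up. Loose and soft: not to be disturbed.

How it is judged:
By the outcome, as a careful person would: the job done as asked, in the order asked, and still so for the second after the job is handed in, while the arm keeps its last pose, push and grip.
It also fails if it takes over 62 s, if anything falls off the work surface, if the arm or the gripper's body presses on something with over 40 N, if the wrist force passes 120 N, or if a joint passes its speed limit or range.

## Working session

There is one attempt and no reset: what is moved stays moved. The work goes in short steps, Python scripts to look and compute and a tool call to move; the robot and the scene stay as the last step left them, time stands still between calls to the robot, and variables do not carry over. Pictures are saved under pics/ and viewed, at most 14 in all, crops included, and the job is handed in when it is done.

```bash
ls; mkdir -p pics; python3 - <<'E'
from plant import ctrl, vision, sign_off
import cv2
for n in("top","scene"):
    r=vision.read_camera(n);cv2.imwrite(f"pics/{n}0.png",r["pixels"][:,:,::-1]);print(n,r["camera_matrix"],r["xyz"],r["orientation"])
s=ctrl.get_state();print(s)
E
```

```text
pics
plant.py
top [[533.70285013   0.         281.67680543]
 [  0.         533.70285013 207.46523926]
 [  0.           0.           1.        ]] [0.25827957 0.02250155 1.47511774] [-0.69718705  0.71115881 -0.0625545   0.06534751]
scene [[380.26024196   0.         280.16976443]
 [  0.         380.26024196 215.6446901 ]
 [  0.           0.           1.        ]] [-0.01906786  0.51792638  0.51647512] [-0.37695149  0.78902085 -0.44278372  0.19823284]
{'time': 0.1, 'qpos': array([ 1.09200166e+00,  2.87134412e-01,  1.57800533e+00, -2.76155722e-05,
        1.27861384e+00, -1.50003837e-01]), 'dq': array([ 0.00033543, -0.00258525, -0.00431264,  0.00250299, -0.00179727,
       -0.00147115]), 'joint_efforts': array([ 8.76234444e-04, -4.07291365e+01, -2.93702173e+01, -1.67611092e-04,
        3.43422551e-03,  2.31165247e-07]), 'eef_pos': array([0.21766391, 0.63832213, 0.23006095]), 'tcp_rot': array([ 1.63651893e-01,  9.86517557e-01, -1.03159337e-03, -3.21559129e-04]), 'contact_force': array([0.1229016 , 0.0676298 , 0.37413814]), 'wrist_torque': array([-0.04151922,  0.00833214,  0.04900415]), 'finger_force': 0.0, 'opening': 0.9992517602728425}
```

View pics/top0.png

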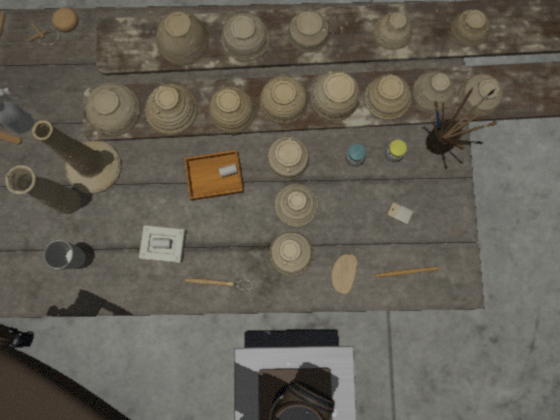

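View pics/scene0.png

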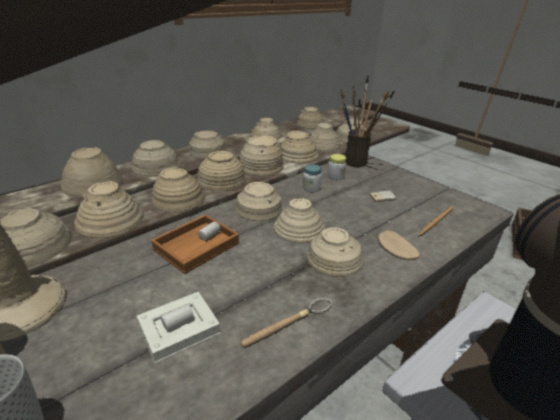

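The top view shows the mould near (162,244) with the stamp in it. The tray is near (215,175) with the other stamp at (228,170), and the bowls are at (290,155), (296,205) and (291,253). The tile is near (400,213).

```bash
cat > h.py <<'E'
import numpy as np,cv2
from plant import ctrl, vision, sign_off
from scipy.spatial.transform import Rotation as R
def cam(n):
    return vision.read_camera(n)
def ray(r,uv,z):
    uv=np.atleast_2d(np.asarray(uv,float));K=r["camera_matrix"]
    d=np.c_[uv,np.ones(len(uv))]@np.linalg.inv(K).T@R.from_quat(r["orientation"]).as_matrix().T
    o=np.array(r["xyz"]);return o+d*((z-o[2])/d[:,2])[:,None]
def proj(r,p):
    q=(np.atleast_2d(p)-r["xyz"])@R.from_quat(r["orientation"]).as_matrix()
    q=q@r["camera_matrix"].T;return q[:,:2]/q[:,2:]
def crop(r,u,v,w,h,k):
    return cv2.resize(np.ascontiguousarray(r["pixels"][v:v+h,u:u+w,::-1]),None,fx=k,fy=k,interpolation=cv2.INTER_CUBIC)
def blob(r,m,u,v,w,h):
    M=np.zeros(m.shape,np.uint8);M[v:v+h,u:u+w]=m[v:v+h,u:u+w]
    c,_=cv2.findContours(M,cv2.RETR_EXTERNAL,cv2.CHAIN_APPROX_NONE)
    return max(c,key=cv2.contourArea)
def rect(r,c,z):
    """min-area rect of contour cast on plane z: centre, sides, yaw of the long side"""
    P=ray(r,c[:,0,:],z)[:,:2].astype(np.float32)
    b=cv2.boxPoints(cv2.minAreaRect(P*1000))/1000
    e=[b[1]-b[0],b[2]-b[1]];e.sort(key=lambda x:-np.hypot(*x))
    return b.mean(0).round(4),[round(float(np.hypot(*x)),4) for x in e],round(float(np.degrees(np.arctan2(e[0][1],e[0][0])))%180,1)
E
python3 - <<'E'
from h import *
r=cam("top");g=r["pixels"].astype(int);mn=g.min(2);sat=g.max(2)-mn
print("tilepx",g[205:222:3,392:412:4].tolist())
wh=(mn>120).astype(np.uint8)
org=((g[:,:,0]-g[:,:,2])>70).astype(np.uint8)
print("mould",rect(r,blob(r,wh,130,215,65,60),.024))
print("tile",rect(r,blob(r,wh,380,195,40,35),.009))
print("tray",rect(r,blob(r,org,175,140,80,70),.028))
gray=((sat<50)&(mn>90)).astype(np.uint8)
print("other",rect(r,blob(r,gray,215,160,26,20),.02))
a=crop(r,132,218,60,55,6);b=crop(r,180,145,70,55,5);c=crop(r,380,195,40,35,8)
W=np.zeros((600,800,3),np.uint8)
W[:a.shape[0],:a.shape[1]]=a;W[:275,400:750]=b;W[300:580,400:720]=c
cv2.imwrite("pics/z.png",W)
E
```

```text
tilepx [[[147, 133, 109], [152, 142, 115], [115, 107, 95], [103, 100, 89], [95, 91, 87]], [[129, 117, 97], [156, 144, 120], [149, 145, 132], [145, 142, 130], [113, 110, 100]], [[152, 140, 115], [157, 145, 124], [152, 151, 138], [151, 150, 138], [147, 146, 134]], [[157, 144, 119], [158, 151, 134], [153, 152, 140], [152, 150, 139], [151, 148, 135]], [[111, 103, 86], [160, 156, 143], [159, 156, 144], [155, 153, 141], [152, 149, 136]], [[92, 88, 75], [95, 90, 80], [139, 135, 124], [154, 151, 139], [142, 141, 126]]]
mould (array([0.4309, 0.3575], dtype=float32), [0.112, 0.092], 83.2)
tile (array([ 0.5039, -0.3071], dtype=float32), [0.0491, 0.0384], 61.5)
tray (array([0.6223, 0.2145], dtype=float32), [0.1451, 0.1196], 97.8)
other (array([0.6361, 0.1752], dtype=float32), [0.0488, 0.0248], 107.8)
```

View pics/z.png

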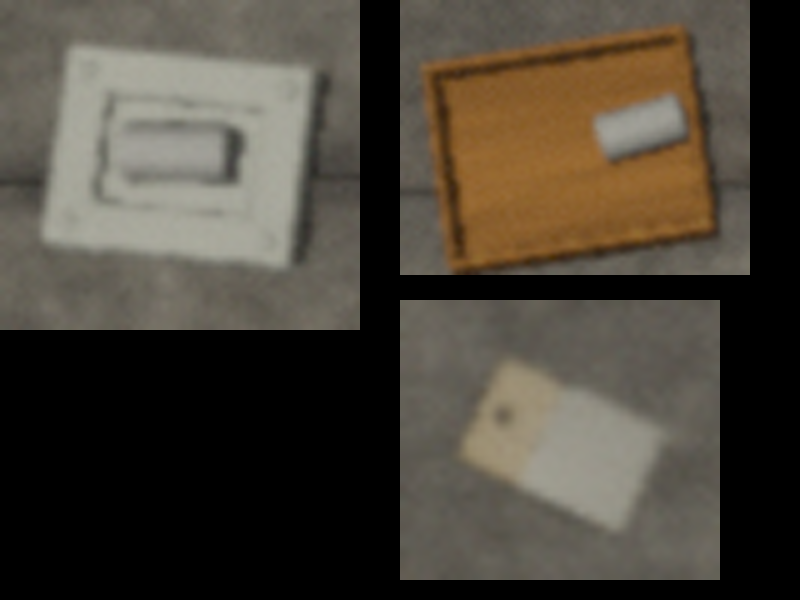

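```bash
python3 - <<'E'
from h import *
r=cam("top");g=r["pixels"].astype(int);mn=g.min(2)
def quad(q,u0,v0,k,z):
    q=(np.array(q,float)+.5)/k-.5+[u0,v0];P=ray(r,q,z)[:,:2]
    print(P.mean(0).round(4),[np.hypot(*(P[i]-P[i-1])).round(4) for i in range(4)],[np.degrees(np.arctan2(*(P[i]-P[i-1])[::-1])).round(1)%180 for i in range(4)])
quad([(68,47),(315,68),(293,265),(43,240)],132,218,6,.024)
quad([(110,55),(267,133),(222,231),(60,157)],380,195,8,.009)
quad([(126,122),(226,122),(226,183),(126,183)],132,218,6,.0285)
quad([(27,65),(287,27),(315,235),(55,270)],180,145,5,.028)
t=((g[:,:,0]>118)).astype(np.uint8)
print("tile",rect(r,blob(r,t,380,195,40,35),.009))
s=((g[:,:,0]-g[:,:,2])<=6)&(mn>105)
print("stamp",rect(r,blob(r,s.astype(np.uint8),145,230,32,26),.0285))
r=cam("scene")
a=crop(r,130,285,100,80,5);b=crop(r,360,180,50,30,6)
W=np.zeros((600,800,3),np.uint8);W[:400,:500]=a;W[:180,500:800]=b
c=crop(r,145,210,100,65,3);W[405:600,:300]=c
cv2.imwrite("pics/z2.png",W)
E
```

```text
[0.4311 0.356 ] [np.float64(0.0887), np.float64(0.1141), np.float64(0.0903), np.float64(0.1145)] [np.float64(174.2), np.float64(84.0), np.float64(174.4), np.float64(83.2)]
[ 0.5057 -0.3038] [np.float64(0.0407), np.float64(0.0603), np.float64(0.0385), np.float64(0.061)] [np.float64(151.5), np.float64(61.5), np.float64(152.5), np.float64(63.6)]
[0.4315 0.3567] [np.float64(0.0279), np.float64(0.0456), np.float64(0.0279), np.float64(0.0454)] [np.float64(1.4), np.float64(88.9), np.float64(1.0999999999999943), np.float64(88.9)]
[0.6213 0.2132] [np.float64(0.119), np.float64(0.1474), np.float64(0.1209), np.float64(0.1451)] [np.float64(8.3), np.float64(97.4), np.float64(7.099999999999994), np.float64(96.7)]
tile (array([ 0.506 , -0.3033], dtype=float32), [0.0625, 0.041], 61.5)
stamp (array([0.4175, 0.3398], dtype=float32), [0.0, 0.0], 0.0)
```

View pics/z2.png

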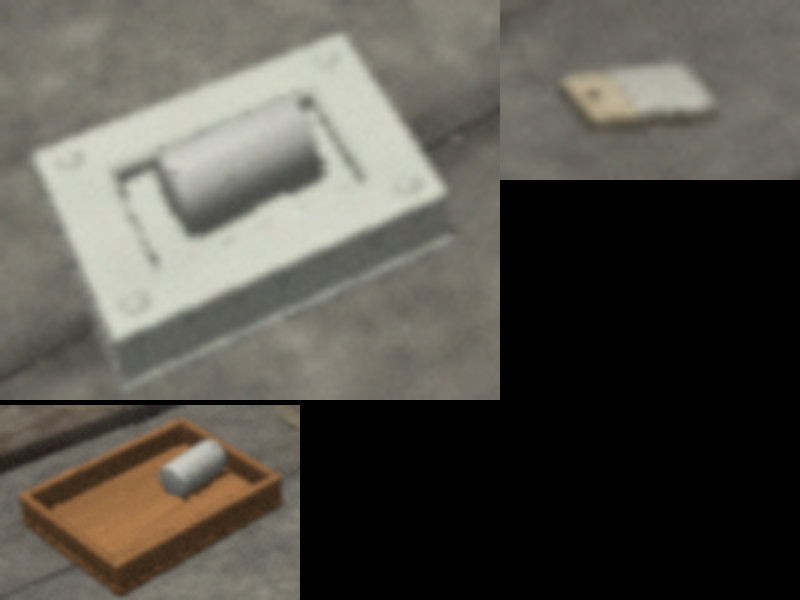

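The scene crop shows the mould's top corners at (345,35), (447,190), (113,337) and (35,153), at 5x scale. The stamp's end faces are clear. I'll check these corners against the top view.

```bash
python3 - <<'E'
from h import *
r=cam("scene")
def quad(q,u0,v0,k,z):
    q=(np.array(q,float)+.5)/k-.5+[u0,v0];P=ray(r,q,z)[:,:2]
    print(P.mean(0).round(4),[np.hypot(*(P[i]-P[i-1])).round(4) for i in range(len(P))],[np.degrees(np.arctan2(*(P[i]-P[i-1])[::-1])).round(1)%180 for i in range(len(P))])
quad([(345,35),(447,190),(113,337),(35,153)],130,285,5,.024)
quad([(70,160),(330,60),(407,185),(133,302)],130,285,5,.0265)
quad([(160,158),(300,97)],130,285,5,.036) # stamp silhouette, far upper ends
quad([(190,235),(325,178)],130,285,5,.024)
quad([(62,75),(185,62),(218,108),(97,125)],360,180,6,.009)
s=ctrl.get_state();M=R.from_quat(s["tcp_rot"]).as_matrix();print(M.round(3))
y=np.degrees(np.arctan2(M[1,1],M[0,1]));print("closing yaw",y%180, s["eef_pos"])
E
```

```text
[0.4344 0.355 ] [np.float64(0.1119), np.float64(0.0875), np.float64(0.1124), np.float64(0.0885)] [np.float64(82.6), np.float64(173.3), np.float64(83.2), np.float64(173.0)]
[0.4321 0.3562] [np.float64(0.069), np.float64(0.0927), np.float64(0.0688), np.float64(0.0921)] [np.float64(173.1), np.float64(82.6), np.float64(172.6), np.float64(82.7)]
[0.4433 0.3519] [np.float64(0.0498), np.float64(0.0498)] [np.float64(85.7), np.float64(85.7)]
[0.4168 0.3568] [np.float64(0.0465), np.float64(0.0465)] [np.float64(83.1), np.float64(83.1)]
[ 0.5094 -0.3062] [np.float64(0.0478), np.float64(0.0639), np.float64(0.0449), np.float64(0.0624)] [np.float64(148.1), np.float64(64.4), np.float64(145.8), np.float64(67.2)]
[[-0.946  0.323 -0.   ]
 [ 0.323  0.946 -0.001]
 [ 0.    -0.001 -1.   ]]
closing yaw 71.16511689769757 [0.21780283 0.63863509 0.23080961]
```

The manual's scale: turns go in shares of 90 degrees. Converting my numbers, -0.267 rad / 1.5708 = -0.17.

inch_along:
  plan: [-0.145,-0.1,0,0,0,-0.0891,0.8,-0.145,-0.1,0,0,0,-0.0891,0.8,-0.145,-0.1,0,0,0,-0.0891,0.8,-0.293,-0.198,0,0,0,-0.17,0.8,-0.293,-0.198,0,0,0,-0.17,0.8,-0.293,-0.198,0.05,0,0,-0.17,0.8,-0.293,-0.198,0.1,0,0,-0.17,0.8,-0.293,-0.198,0.14,0,0,-0.17,0.8,-0.293,-0.198,0.14,0,0,-0.17,0.8]
  clamp_n: 60

```text
time: 1.42
eef_pos: [0.4287, 0.355, 0.0876]
tcp_rot: [0.031, 1.0, -0.002, -0.004]
contact_force: [-0.1, 0.1, 0.5]
opening: 0.798
finger_force: 0.0
```

```bash
cat > v.py <<'E'
from h import *
import sys
r=cam("scene");n=sys.argv[1];u,v,w,h,k=map(int,sys.argv[2:7]);a=crop(r,u,v,w,h,k)
W=[a]
if len(sys.argv)>7:
    t=cam("top");u,v,w,h,k=map(int,sys.argv[7:12]);b=crop(t,u,v,w,h,k)
    H=max(a.shape[0],b.shape[0]);W=[cv2.copyMakeBorder(i,0,H-i.shape[0],0,0,0) for i in(a,b)]
cv2.imwrite(f"pics/{n}.png",np.hstack(W))
s=ctrl.get_state();print(s["eef_pos"].round(4),R.from_quat(s["tcp_rot"]).as_matrix().round(4).tolist(),s["opening"])
E
python3 v.py a 120 210 110 140 4 120 205 70 70 5
```

```text
[0.4319 0.3573 0.0925] [[-0.9981, 0.0616, 0.0012], [0.0616, 0.9981, 0.0007], [-0.0011, 0.0007, -1.0]] 0.8010443429527914
```

View pics/a.png

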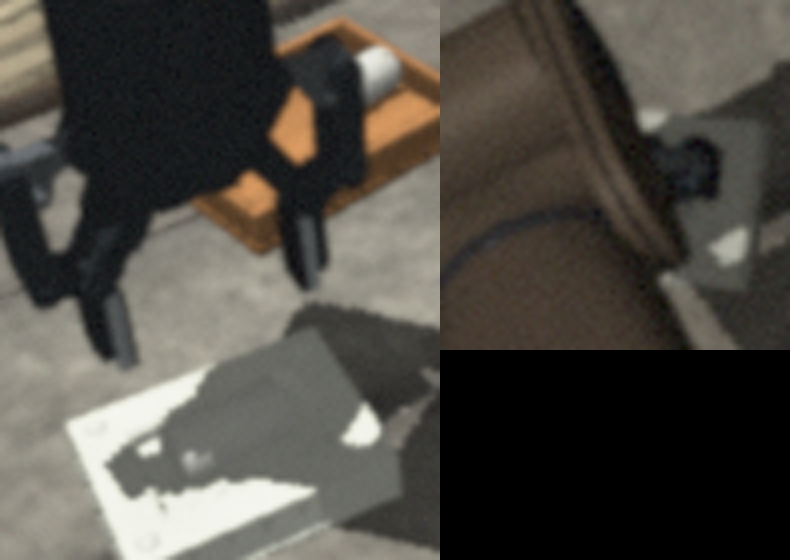

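```bash
python3 - <<'E'
from h import *
r=cam("scene");y=np.array([.0616,.998,0]);p=np.array([.4319,.3573,.0925])
for z in(0,.005,.01):
  for s in(.034,-.034): print(z,s,((proj(r,p+s*y+[0,0,z])-[120,210])*4).round(0))
E
```

```text
0 0.034 [[122. 356.]]
0 -0.034 [[286. 288.]]
0.005 0.034 [[120. 346.]]
0.005 -0.034 [[284. 279.]]
0.01 0.034 [[118. 337.]]
0.01 -0.034 [[283. 269.]]
```

inch_along:
  plan: [0,0,0.02,0,0,0,0.8,0,0,0.045,0,0,0,0.8,0,0,0.06,0,0,0,0.8,0,0,0.067,0,0,0,0.8,0,0,0.067,0,0,0,0.8]

```text
time: 2.2
eef_pos: [0.4316, 0.3571, 0.0248]
tcp_rot: [0.031, 1.0, 0.0, 0.0]
contact_force: [1.1, -0.3, -0.2]
opening: 0.797
finger_force: 0.0
```

inch_along:
  plan: [0,0,-0.004,0,0,0,0.8,0,0,-0.004,0,0,0,0.65,0,0,-0.004,0,0,0,0.5,0,0,-0.004,0,0,0,0.4,0,0,-0.004,0,0,0,0.4,0,0,-0.004,0,0,0,0.4]
  clamp_n: 40

```text
time: 2.95
eef_pos: [0.4322, 0.3573, 0.0296]
tcp_rot: [0.031, 1.0, 0.001, 0.001]
contact_force: [-0.4, -0.2, 6.7]
opening: 0.543
finger_force: 41.6
```

```bash
python3 v.py b 120 230 110 130 4
```

```text
[0.4322 0.3573 0.0296] [[-0.9981, 0.0617, 0.0018], [0.0617, 0.9981, 0.001], [-0.0017, 0.0011, -1.0]] 0.5434201889855872
```

View pics/b.png

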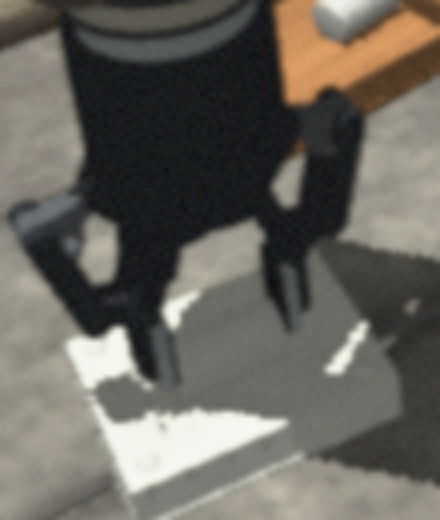

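Converted, 1.382 rad / 1.5708 = 0.8798.

inch_along:
  plan: [0,0,-0.02,0,0,0,0.4,0,0,-0.06,0,0,0,0.4,0,0,-0.09,0,0,0.1197,0.4,-0.03,-0.02,-0.09,0,0,0.2394,0.4,-0.07,-0.04,-0.09,0,0,0.3591,0.4,-0.11,-0.06,-0.09,0,0,0.4775,0.4,-0.15,-0.08,-0.09,0,0,0.5921,0.4,-0.192,-0.0986,-0.09,0,0,0.7003,0.4,-0.192,-0.0986,-0.09,0,0,0.7958,0.4,-0.192,-0.0986,-0.09,0,0,0.8798,0.4]

```text
time: 4.25
eef_pos: [0.6172, 0.2458, 0.1187]
tcp_rot: [0.663, 0.749, -0.0, -0.0]
contact_force: [-0.5, -0.2, -0.3]
opening: 0.548
finger_force: 41.3
```

inch_along:
  plan: [0,0,0,0,0,0,0.4,0,0,0,0,0,0,0.4]

```text
time: 4.5
eef_pos: [0.6166, 0.2466, 0.1186]
tcp_rot: [0.66, 0.751, -0.0, 0.0]
contact_force: [0.2, -0.4, -0.4]
opening: 0.547
finger_force: 41.3
```

```bash
python3 v.py c 130 140 120 120 3 130 130 140 150 3
```

```text
[0.6167 0.2467 0.1185] [[-0.1281, 0.9918, 0.0001], [0.9918, 0.1281, -0.0], [-0.0, 0.0001, -1.0]] 0.5484271391889771
```

View pics/c.png

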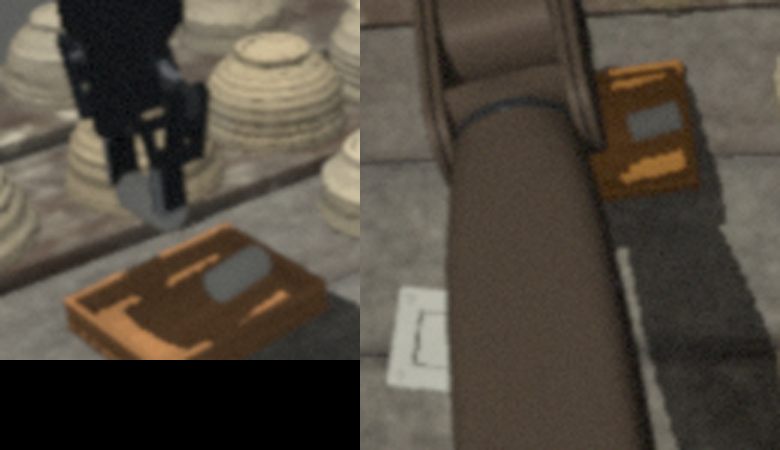

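inch_along:
  plan: [0,0,0.04,0,0,0,0.4,0,0,0.075,0,0,0,0.4,0,0,0.09,0,0,0,0.4,0,0,0.096,0,0,0,0.4,0,0,0.0975,0,0,0,0.4,0,0,0.0975,0,0,0,0.4]

```text
time: 5.35
eef_pos: [0.6179, 0.2468, 0.0224]
tcp_rot: [0.661, 0.751, 0.001, 0.001]
contact_force: [-0.4, 0.3, -0.4]
opening: 0.543
finger_force: 41.3
```

inch_along:
  plan: [0,0,0,0,0,0,0.62,0,0,0,0,0,0,0.72,0,0,0,0,0,0,0.72,0,0,-0.03,0,0,0,0.72,0,0,-0.09,0,0,0,0.72,0,0,-0.15,0,0,0,0.72,0,0,-0.17,0,0,0,0.72,0,0,-0.17,0,0,0,0.72]

```text
time: 6.35
eef_pos: [0.6177, 0.2468, 0.1928]
tcp_rot: [0.661, 0.751, 0.002, 0.001]
contact_force: [0.3, -0.7, -0.2]
opening: 0.723
finger_force: 0.0
```

```bash
python3 -c "
from h import *
s=ctrl.get_state();print(s['qpos'].round(3),s['eef_pos'])"
```

```text
[ 0.228  0.294  1.639 -0.     1.205  0.101] [0.61772882 0.2467953  0.19281331]
```

Converted, 0.611 rad / 1.5708 = 0.389.

inch_along:
  plan: [-0.053,-0.018,0,0,0,0.0382,0.75,-0.106,-0.036,0,0,0,0.0764,0.75,-0.16,-0.054,0,0,0,0.1146,0.75,-0.213,-0.072,0,0,0,0.1528,0.75,-0.266,-0.09,0,0,0,0.191,0.75,-0.319,-0.108,0,0,0,0.2292,0.75,-0.372,-0.126,0,0,0,0.2674,0.75,-0.425,-0.144,0,0,0,0.3056,0.75,-0.478,-0.163,0,0,0,0.3501,0.75,-0.532,-0.181,0,0,0,0.389,0.75]
  clamp_n: 40

```text
time: 7.6
eef_pos: [0.5026, -0.3046, 0.187]
tcp_rot: [0.857, 0.516, -0.001, -0.003]
contact_force: [0.5, -0.4, -0.4]
opening: 0.752
finger_force: 0.0
```

inch_along:
  plan: [0,0,0.03,0,0,0,0.75,0,0,0.08,0,0,0,0.75,0,0,0.12,0,0,0,0.75,0,0,0.13,0,0,0,0.75,0,0,0.13,0,0,0,0.75]

```text
time: 8.22
eef_pos: [0.5038, -0.3033, 0.0592]
tcp_rot: [0.856, 0.517, -0.001, -0.002]
contact_force: [0.1, -0.2, 0.5]
opening: 0.753
finger_force: 0.0
```

```bash
python3 v.py d 340 110 100 110 4 150 130 120 150 3
```

```text
[ 0.5056 -0.3047  0.0622] [[0.4651, 0.8852, 0.0018], [0.8852, -0.4651, -0.0016], [-0.0006, 0.0023, -1.0]] 0.7480884040731222
```

View pics/d.png

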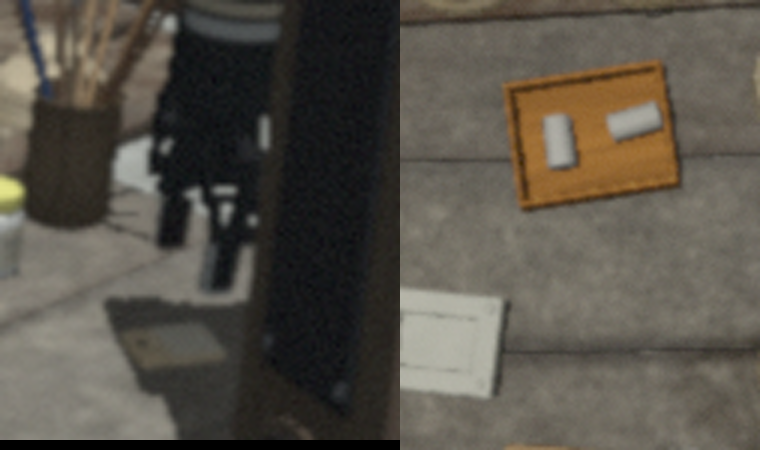

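inch_along:
  plan: [0,0,0.03,0,0,0,0.7,0,0,0.05,0,0,0,0.65,0,0,0.056,0,0,0,0.62,0,0,0.057,0,0,0,0.6,0,0,0.057,0,0,0,0.6]

```text
time: 8.95
eef_pos: [0.5053, -0.3046, 0.0048]
tcp_rot: [0.856, 0.517, 0.0, 0.001]
contact_force: [-0.6, 0.2, -0.2]
opening: 0.597
finger_force: 0.0
```

inch_along:
  plan: [0,0,0,0,0,0,0.55,0,0,0,0,0,0,0.5,0,0,0,0,0,0,0.4,0,0,0,0,0,0,0.3,0,0,0,0,0,0,0.3,0,0,0,0,0,0,0.3]
  clamp_n: 40

```text
time: 9.7
eef_pos: [0.5053, -0.3046, 0.0048]
tcp_rot: [0.856, 0.517, 0.0, 0.001]
contact_force: [-1.6, 0.4, 5.3]
opening: 0.444
finger_force: 40.4
```

Converted, -0.06 rad / 1.5708 = -0.0382.

inch_along:
  plan: [0,0,-0.01,0,0,0,0.3,0,0,-0.04,0,0,0,0.3,0,0,-0.085,0,0,0,0.3,0,0,-0.13,0,0,0,0.3,0.02,-0.014,-0.165,0,0,-0.0127,0.3,0.05,-0.034,-0.175,0,0,-0.0255,0.3,0.085,-0.057,-0.175,0,0,-0.0382,0.3,0.12,-0.081,-0.175,0,0,-0.0509,0.3,0.155,-0.105,-0.175,0,0,-0.0637,0.3,0.19,-0.128,-0.175,0,0,-0.0764,0.3]
  clamp_n: 50

```text
time: 10.95
eef_pos: [0.4789, -0.0748, 0.1785]
tcp_rot: [0.823, 0.568, -0.0, -0.0]
contact_force: [-0.1, 0.3, -0.7]
opening: 0.439
finger_force: 50.2
```

```bash
python3 v.py e 250 60 150 150 4; python3 -c "
from plant import ctrl, vision, sign_off
s=ctrl.get_state();print(s['eef_pos'],s['finger_force'])"
```

```text
[ 0.4778 -0.0708  0.178 ] [[0.3529, 0.9357, -0.0025], [0.9357, -0.3529, 0.0042], [0.0031, -0.0038, -1.0]] 0.4380426185575336
[ 0.47784708 -0.07077116  0.17804248] 50.173450112342834
```

View pics/e.png

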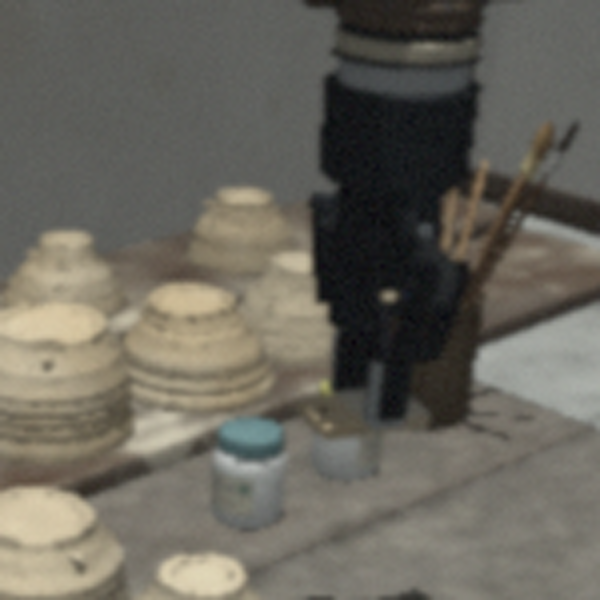

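Converted, -0.239 rad / 1.5708 = -0.1522.

inch_along:
  plan: [0.03,-0.015,0,0,0,-0.0127,0.3,0.075,-0.038,0,0,0,-0.0318,0.3,0.12,-0.061,0,0,0,-0.0477,0.3,0.165,-0.083,0,0,0,-0.0637,0.3,0.21,-0.106,0,0,0,-0.0828,0.3,0.255,-0.129,0,0,0,-0.1019,0.3,0.3,-0.152,0,0,0,-0.121,0.3,0.34,-0.172,0,0,0,-0.1401,0.3,0.37,-0.187,0,0,0,-0.1522,0.3,0.383,-0.1936,0,0,0,-0.1522,0.3]

```text
time: 12.25
eef_pos: [0.4345, 0.3516, 0.1784]
tcp_rot: [0.749, 0.662, -0.001, -0.0]
contact_force: [0.4, -1.2, -0.8]
opening: 0.44
finger_force: 50.2
```

inch_along:
  plan: [0,0,0.02,0,0,0,0.3,0,0,0.05,0,0,0,0.3,0,0,0.08,0,0,0,0.3,0,0,0.1,0,0,0,0.3,0,0,0.108,0,0,0,0.3,0,0,0.108,0,0,0,0.3,0,0,0.108,0,0,0,0.3]

```text
time: 13.12
eef_pos: [0.4361, 0.3507, 0.072]
tcp_rot: [0.75, 0.661, 0.001, 0.0]
contact_force: [-0.4, -0.0, -0.4]
opening: 0.439
finger_force: 50.2
```

```bash
python3 v.py f 120 230 110 130 4  130 205 60 70 5
```

```text
[0.436  0.3508 0.072 ] [[0.1247, 0.9922, 0.0019], [0.9922, -0.1248, 0.001], [0.0012, 0.0018, -1.0]] 0.4350069582549389
```

View pics/f.png

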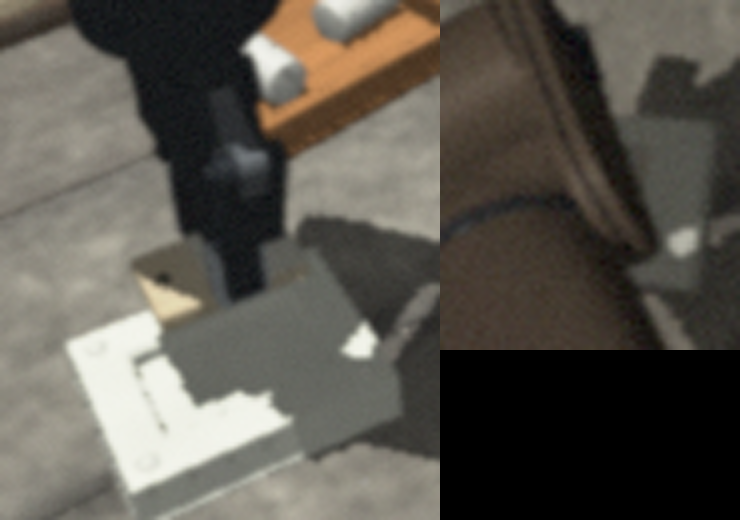

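inch_along:
  plan: [0.0045,-0.0046,0,0,0,0,0.3,0.0045,-0.0046,0.015,0,0,0,0.3,0.0045,-0.0046,0.024,0,0,0,0.3,0.0045,-0.0046,0.028,0,0,0,0.3,0.0045,-0.0046,0.028,0,0,0,0.3,0.0045,-0.0046,0.028,0,0,0,0.3]

```text
time: 13.98
eef_pos: [0.4315, 0.3556, 0.0431]
tcp_rot: [0.75, 0.662, 0.0, 0.0]
contact_force: [-0.5, 0.6, -0.3]
opening: 0.439
finger_force: 50.2
```

```bash
python3 - <<'E'
from h import *
r=cam("scene");s=ctrl.get_state();p=s["eef_pos"];M=R.from_quat(s["tcp_rot"]).as_matrix();print(p,M.round(4))
a=crop(r,130,280,100,90,6)  # 6x
c=lambda P:((proj(r,P)-[130,280]+.5)*6-.5)
# predicted tile corners (tile centred at TCP), underside and top; mould top corners
def draw(ctr,ex,ey,a_,b_,col):
    P=c([ctr+i*a_*ex+j*b_*ey for i,j in((1,1),(1,-1),(-1,-1),(-1,1))]);print(P.round(0).tolist())
    for q in P: cv2.circle(a,tuple(int(x) for x in q.round()),3,col,1)
ex,ey=M[:,1],M[:,0]
draw(p+[0,0,.0042],ex,ey,.02,.031,(0,0,255));draw(p-[0,0,.0048],ex,ey,.02,.031,(0,255,255))
t=np.radians(83);my=np.array([np.cos(t),np.sin(t),0]);mx=np.array([np.sin(t),-np.cos(t),0])
draw(np.array([.432,.356,.024]),mx,my,.045,.056,(0,255,0));draw(np.array([.432,.356,.024]),mx,my,.024,.035,(255,0,0))
cv2.imwrite("pics/g.png",a)
E
```

```text
[0.43159394 0.3556577  0.04316745] [[ 1.248e-01  9.922e-01  7.000e-04]
 [ 9.922e-01 -1.248e-01  4.000e-04]
 [ 4.000e-04  6.000e-04 -1.000e+00]]
[[145.0, 181.0], [360.0, 99.0], [413.0, 187.0], [191.0, 277.0]]
[[150.0, 204.0], [363.0, 121.0], [416.0, 210.0], [196.0, 301.0]]
[[42.0, 219.0], [414.0, 75.0], [539.0, 268.0], [137.0, 445.0]]
[[138.0, 237.0], [374.0, 143.0], [438.0, 249.0], [192.0, 354.0]]
```

View pics/g.png

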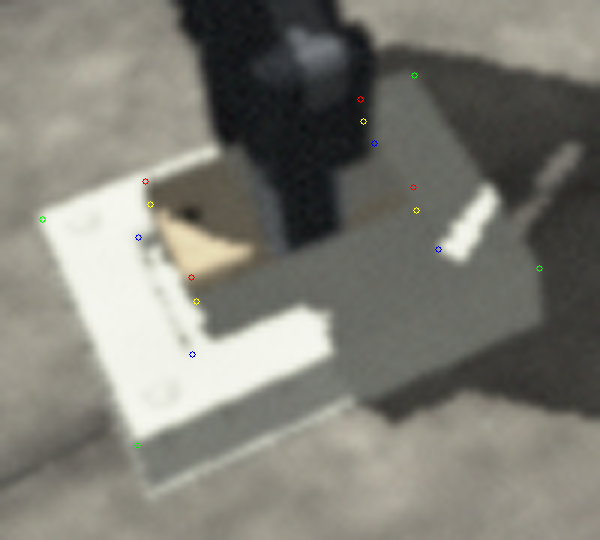

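inch_along:
  plan: [0,0.001,0.002,0,0,0,0.3,0,0.001,0.004,0,0,0,0.3,0,0.001,0.004,0,0,0,0.3,0,0.001,0.004,0,0,0,0.3,0,0.001,0.004,0,0,0,0.3,0,0.001,0.004,0,0,0,0.3]

```text
time: 14.78
eef_pos: [0.4323, 0.3554, 0.0389]
tcp_rot: [0.75, 0.662, 0.0, 0.0]
contact_force: [0.3, -0.7, -0.5]
opening: 0.44
finger_force: 50.2
```

```bash
python3 - <<'E'
from h import *
r=cam("scene");s=ctrl.get_state();p=s["eef_pos"];M=R.from_quat(s["tcp_rot"]).as_matrix();print(p,M.round(4).tolist(),abs(s["dq"]).max())
cv2.imwrite("pics/k.png",np.hstack([crop(r,135,290,75,70,6),crop(r,330,165,1,70,6)[:,:0]]) )
E
```

```text
[0.43225361 0.35544872 0.03889981] [[0.1247, 0.9922, 0.0001], [0.9922, -0.1247, 0.0001], [0.0001, 0.0001, -1.0]] 0.00140766854283209
```

View pics/k.png

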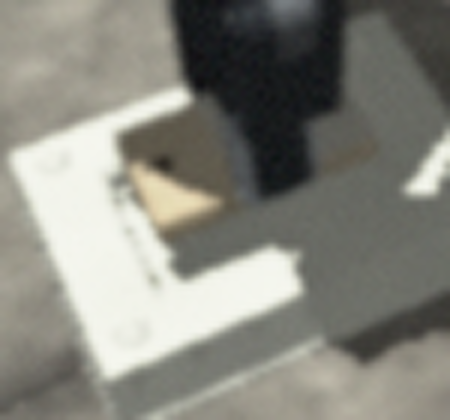

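The last view shows the tile held level and parallel to the mould, with its hole end at (165,160) just inside the recess edge line. It is clear of the plaster and motionless.

```bash
python3 -c "
from plant import ctrl, vision, sign_off
print(sign_off())"
```

```text
the job is handed in; nothing more can be done
None
```

The stamp is in the tray beside the other one, and I handed the job in with the tile held still and level, centred over the recess to within about 2 mm and about 1 cm clear of the mould; it crossed the bowls about 10 cm above the tallest.

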